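# Hang the egg-cup carrier on the rail and slide it over the drip saucer

## Task

First slide the empty hanger that is in the way along the rail until it is up against the end panel, and leave it hanging there. Then hang the wire carrier, with the washed egg cup standing in it, on the open part of the rail where no ledge is overhead, its wooden grip towards you, and slide it along under the ledge until it hangs centred above the drip saucer. Let go, leaving it hanging straight and still with the egg cup upright in it, and leave the orange cup, the tumbler, the fork and the saucer where they stand.

Things in the scene. Friction and masses are not known exactly. Their poses are not given: they have to be found in the camera images.
- rack: Fixed kitchen rack. Origin on the table under the rail's middle; x away from the robot, y along the rail, z up. Steel rail 12 mm thick along y from -205 to +185 mm, axis at x = 0, 185 mm high, on a 12 mm round post at y = -200 and a wooden end panel at y = 184 to 200, x = -10 to 80. Open from above at y = -200 to -30; a ledge (see ledge_edge) covers the rest.
- rail_open (a point): Point on the rail's axis in the middle of the open part (rack frame 0, -110, 185 mm); its axes are those of the rack.
- ledge_edge (a point): Front right corner of the ledge (rack frame -5, -30, 223 mm). Wooden ledge over the rail's left part: y = -30 to 200, x = -5 to 75, underside 215, top 231 mm high: too low over the rail to hook anything on there. A 10 mm leg at x = 67, y = -20. A jar, a box and a tin, fixed, up to 70 mm tall, stand on the ledge, all beyond x = 20.
- saucer: White saucer, 110 mm across, 14 mm tall, loose on the table right under the covered part of the rail: it is the mark. Origin: centre of its underside.
- carrier: Steel carrier, about 240 g, loose, upright. Origin: centre of its underside; z up; the wooden grip is on its -x side. Wire basket 71 x 67 mm, 36 mm tall, floor 4 mm thick. A strap 24 mm wide (y), 5 mm thick, rises at x = -39 to -34, then runs level over the basket to x = +10 (underside 106, top 111 mm high), ending in a hook (see carrier_hook). Hung, its underside is 85 mm above the table.
- carrier_hook (a point): Centre of the hook's pocket, where the rail's axis lies when hung (carrier frame -4, 0, 100 mm). Pocket 20 mm wide in x, between the hook's tip (x = 6 to 10, reaching down to 88 mm) and a stop 7 mm deep (x = -18 to -14). The rail enters from +x, below the tip and above the egg cup's rim (53 mm high), then the carrier is lowered.
- carrier_fin (a point): Middle of the wooden grip, an upright block on the strap's -x side: 11 mm thick (y), 38 mm long (x = -77 to -39), 69 to 111 mm high. This point: carrier frame -60, 0, 90 mm.
- hanger: Empty steel hanger, about 200 g, already hanging on the rail, free to slide, in the way between the open part and the saucer. Frame, strap, hook and grip as the carrier's; no basket but a foot plate 84 x 24 x 8 mm (x = -39 to 45, 20 to 28 mm high) with a lip to 50 mm at x = 37 to 45. Only 24 mm wide along the rail; the end panel stops it with its centre at rack y = 172.
- hanger_hook (a point): Centre of the hanger's hook pocket (hanger frame -4, 0, 100 mm), on the rail's axis.
- hanger_fin (a point): Middle of the hanger's wooden grip, 11 mm thick (y), 38 mm long (x), 42 mm tall: hanger frame -60, 0, 90 mm. It stands out in front of the ledge, free from above.
- egg_cup: White ceramic egg cup, 48 mm across, 49 mm tall, about 60 g, standing loose in the basket. Origin: centre of its underside.
- cup: Orange plastic cup, 74 mm across, 95 mm tall, bystander. Origin: centre of its underside.
- tumbler: Glass tumbler, 66 mm across, 100 mm tall, bystander. Origin: centre of its underside.
- fork: Steel fork lying flat, 190 mm long, 24 mm wide, 4 mm thick, along its x axis (tines at +x); bystander. Origin: middle, on the underside.
Not all that is in view belongs to the job. There is more than one size of the hanger; the one meant has the size given above.

How it is judged:
By the outcome, as a careful person would: the job done as asked, in the order asked, and still so for the second after the job is handed in, with the robot touching nothing.
It also fails if it takes over 61 s, if anything falls off the work surface, if the arm or the gripper's body presses on something with over 40 N, if the wrist force passes 120 N, or if a joint passes its speed limit or range.

## Robot

A 6-joint arm with a two-finger parallel gripper is mounted at the origin on the work surface. World frame = base frame: x ahead of the robot, y to its left, z up, the work surface at z = 0. Lengths are in m, angles in rad, forces in N, time in s.
With the tool pointing down it reaches from about 0.3 to 0.775 m from the base axis. Payload 14.6 kg.
Tool frame: the origin (TCP) lies at the very end of the fingers, on their centre line; the grasp point (between the pads) lies 19 mm behind it; z points along the fingers, y is the line along which they close (so a half turn about z gives the same grasp; the last joint's range is limited). The gripper opens to 94 mm and grips with 3 to 60 N. Pads are 16 mm wide; open, the fingers measure 119 mm over their backs; the gripper's body (75 mm by 177 mm) begins 78 mm behind the grasp point.
Start: joints at [-1.337, 0.3, 1.521, -0, 1.321, -0.067], TCP at [0.163, -0.525, 0.205] pointing down, gripper open.
Joint ranges: [-3.03, 3.03], [-0.79, 2.21], [0.23, 2.52], [-1.04, 4.18], [0, 3.07], [-2.55, 2.55]. Speed limits (rad/s): [2.22, 2.22, 2.57, 3.14, 3.14, 3.14].

## Interface

Orientations are given as [roll, pitch, yaw] about the fixed x, y, z axes, in that order (R = Rz(yaw) Ry(pitch) Rx(roll)).
In Python, from station import ctrl gives the robot as it stands.
- The arm moves only by the shell command python3 -m pendant 'ROWS' [OPENING] [FORCE]. ROWS is JSON, a list of rows, each a list of 2 entries, a list of its own where there are three numbers: the shift along the world's x, y, z in cm, then the turn about the world's z in rad. A call has 1 to 20 rows; each row shifts and turns the commanded pose from where the row before left it; what a row does not reach is not made up. A row lasts 1/12 s, in which the tool goes at most 41.7 mm and 7.16 degrees, less where a joint would pass 70% of its speed; a pose out of reach is approached as far as the arm can. A call is refused whole if a number of a shift passes 4.17 or a number of a turn 0.125, either way. A call with a gripper value outside its range is refused whole. OPENING is the opening, from 0 (shut) to 1 (fully open), set as the call begins (- or left out, the last holds). The fingers move at their own pace and stop on an object; FORCE is the grip in N (left out, the last holds). Time passes only in rows, so rows that do not move let the fingers close. It gives the time, the measured TCP pose, the force, the opening and the grip force at its end, in the units of the state.
- ctrl.get_obs(): the state, without advancing time (a new reading comes with each control period).
- ctrl.camera(name): name is "scene" or "top" or "wrist"; returns a dict with "color" (384x512x3 uint8, red, green, blue), "intrinsics" (3x3 intrinsics, pixels), "camera_from_world" (4x4, takes a point from world to camera coordinates). Camera axes: x right, y down, z forward; pixel columns grow to the right and rows downward; lengths in m; the calibration is good to about 2 mm. The wrist camera is an equidistant fisheye: a pixel r from the principal point sees the ray r / f radians off the axis. A picture is of the moment at which its call begins. There is no depth.
- ctrl.hand_in(): hands the job in; it is judged then, once.
The state is a dict: "time_s": time; "qpos": joint angles; "joint_vel": joint speeds; "tau": joint torques, N m; "ee_pos": TCP position; "eef_rot": TCP orientation; "force": force on the tool from outside, world axes, zero at the start; "moment": the same for the moment, N m; "grip_width": finger opening in m; "grip_force": force on a finger pad.
Only numpy, scipy, OpenCV 4.12 (cv2) and the standard library are available. Lean on these libraries where they do the work, as an engineer would, in place of code of your own. Each camera call takes 0.05 s, during which the arm holds its last target. There are 200 camera calls.

## Working session

There is one attempt and no reset: what is moved stays moved. The work goes in short steps, Python scripts to look and compute and a shell command to move; the robot and the scene stay as the last step left them, time stands still between calls to the robot, and variables do not carry over. Pictures are saved under pics/ and viewed, at most 10 in all, crops included, and the job is handed in when it is done.

```bash
mkdir -p pics
python3 - <<'E'
from station import ctrl
import cv2,json
import numpy as np
np.set_printoptions(precision=4,suppress=True)
for n in ["scene","top","wrist"]:
    c=ctrl.camera(n); cv2.imwrite(f"pics/{n}0.png",c["color"][:,:,::-1])
    np.savez(f"{n}0.npz",**c); print(n,c["intrinsics"],c["camera_from_world"])
a=cv2.imread("pics/scene0.png");b=cv2.imread("pics/top0.png")
cv2.imwrite("pics/a.png",cv2.resize(a,(800,600)));cv2.imwrite("pics/b.png",cv2.resize(b,(800,600)))
o=ctrl.get_obs();print(o)
E
```

```text
scene [[398.191    0.     258.5464]
 [  0.     398.191  195.0226]
 [  0.       0.       1.    ]] [[ 0.7565  0.6536  0.0224 -0.5419]
 [ 0.3843 -0.4166 -0.8239 -0.0554]
 [-0.5291  0.6319 -0.5663  1.1378]
 [ 0.      0.      0.      1.    ]]
top [[444.2372   0.     263.7863]
 [  0.     444.2372 183.7113]
 [  0.       0.       1.    ]] [[-0.0118 -0.9996 -0.0269  0.124 ]
 [-0.9963  0.0141 -0.0848  0.6311]
 [ 0.0851  0.0258 -0.996   0.9616]
 [ 0.      0.      0.      1.    ]]
wrist [[297.3186   0.     252.1324]
 [  0.     297.3186 186.8151]
 [  0.       0.       1.    ]] [[ 0.2961 -0.9552 -0.0017 -0.5493]
 [-0.9229 -0.2865  0.2571 -0.0274]
 [-0.2461 -0.0746 -0.9664  0.3905]
 [ 0.      0.      0.      1.    ]]
{'time_s': 0.15, 'qpos': array([-1.3366,  0.3003,  1.5214,  0.    ,  1.3207, -0.0666]), 'joint_vel': array([-0.0006, -0.0007, -0.0022,  0.0006,  0.0002,  0.0015]), 'tau': array([  0.0012, -53.1956, -35.282 ,   0.0709,   0.0236,  -0.0001]), 'ee_pos': array([ 0.1629, -0.5251,  0.205 ]), 'eef_rot': array([-3.1407, -0.0001,  0.3008]), 'force': array([ 0.6942, -0.0458,  0.2378]), 'moment': array([-0.0413,  0.009 , -0.0082]), 'grip_force': 0.0, 'grip_width': 0.09376817245439684}
```

View pics/a.png

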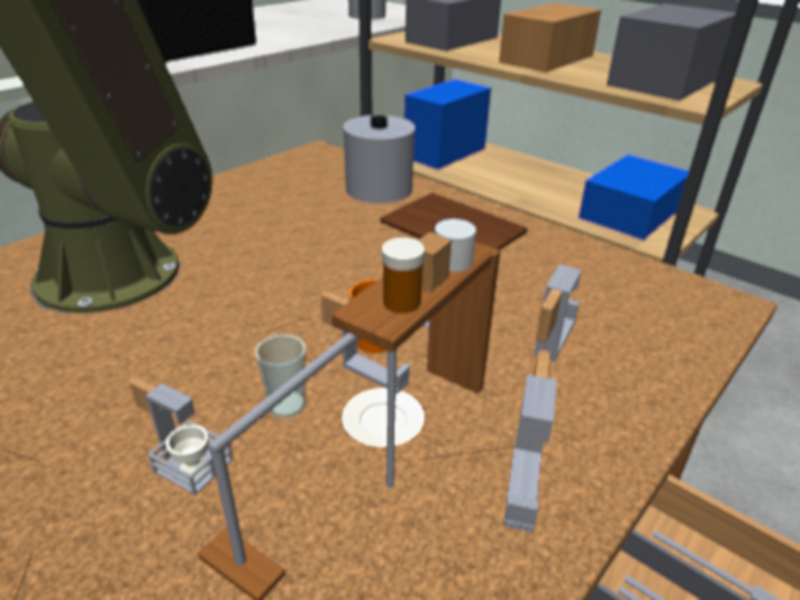

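View pics/b.png

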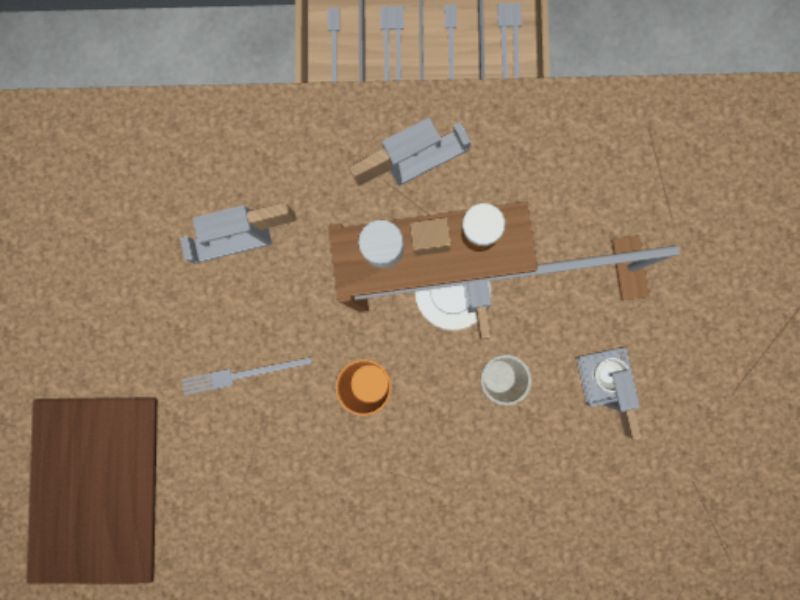

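The scene view shows the rack, with the carrier and egg cup at (190,450), the hung hanger at about (375,370), and the saucer at (383,415). The top view (800 px wide) shows these positions:
- Rail: (537,270) to (678,250).
- Hanger grip: (479-488, 308-337).
- Carrier grip: (627-637, 408-437).
- Carrier strap: (613-637, 370-410).
- Saucer: (452,293).

```bash
cat > h.py <<'E'
import numpy as np, cv2
np.set_printoptions(precision=4,suppress=True)
def ray(c,u,v,fish=False):
    K,T=c["intrinsics"],c["camera_from_world"]; R,t=T[:3,:3],T[:3,3]
    d=np.array([(u-K[0,2])/K[0,0],(v-K[1,2])/K[1,1],1.])
    if fish:
        r=np.hypot(d[0],d[1])+1e-9; d=np.array([d[0]/r*np.sin(r),d[1]/r*np.sin(r),np.cos(r)])
    return -R.T@t, R.T@d
def hit(c,u,v,z,fish=False):
    o,d=ray(c,u,v,fish); return o+d*(z-o[2])/d[2]
def proj(c,p):
    q=c["camera_from_world"]@np.append(p,1); q=c["intrinsics"]@(q[:3]/q[2]); return q[:2]
E
python3 - <<'E'
from h import *
c=dict(np.load("top0.npz")); s=.64
def P(n,u,v,z): print(n,hit(c,u*s,v*s,z)[:2])
P("rail edge",537,269,.191);P("rail R end",678,250,.191)
P("ledge FL",337,299,.231);P("ledge FR",536,271,.231);P("ledge BL",330,226,.231);P("ledge BR",527,205,.231)
P("hgrip far",478,309,.196);P("hgrip near",484.5,337,.196)
P("cgrip far",624,410,.111);P("cgrip near",633.5,437,.111)
P("cstrap a",613,374,.111);P("cstrap b",633,370,.111);P("cstrap near L",619,411,.111);P("near R",638,406,.111)
P("tumbler",506,379,.1);P("cup",363,388,.095);P("eggc",612,375,.053)
# saucer: white mask
b=c["color"].astype(int); m=((b.min(2)>190)).astype(np.uint8)
n,l,st,ce=cv2.connectedComponentsWithStats(m)
for i in range(1,n):
    if st[i,4]>40: print(st[i],ce[i],ce[i]/s)
for n,f in(("a",(350,240,450,340)),):
    pass
bgr=c["color"][:,:,::-1]
a1=cv2.resize(bgr[125:225,250:350],(600,600),interpolation=cv2.INTER_CUBIC)[:, :400+200]
a2=cv2.resize(bgr[205:290,355:440],(600,600),interpolation=cv2.INTER_CUBIC)
cv2.imwrite("pics/c.png",cv2.resize(np.hstack([a1,a2]),(800,400)))
E
```

```text
rail edge [ 0.6382 -0.037 ]
rail R end [ 0.6583 -0.2039]
ledge FL [0.6029 0.196 ]
ledge FR [ 0.6315 -0.0297]
ledge BL [0.6868 0.2039]
ledge BR [ 0.7073 -0.0215]
hgrip far [0.5913 0.0342]
hgrip near [0.5583 0.0272]
cgrip far [ 0.4642 -0.1551]
cgrip near [ 0.4301 -0.1658]
cstrap a [ 0.51   -0.1428]
cstrap b [ 0.5148 -0.1685]
cstrap near L [ 0.463  -0.1487]
near R [ 0.469 -0.173]
tumbler [ 0.5045 -0.007 ]
cup [0.4945 0.1804]
eggc [ 0.5062 -0.1564]
[297 130  25  26 518] [309.0946 142.7259] [482.9603 223.0092]
[231 142  26  26 535] [243.2037 154.2505] [380.0058 241.0164]
[266 183  39  28 752] [284.7021 196.359 ] [444.8471 306.811 ]
[381 230  17  21 157] [387.6752 237.7834] [605.7424 371.5366]
```

View pics/c.png

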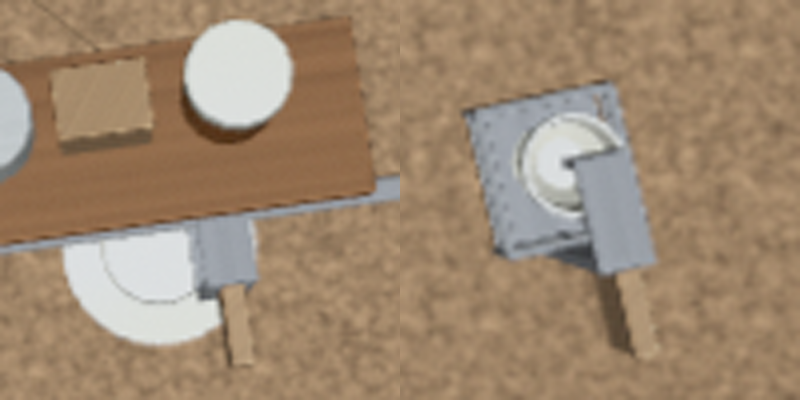

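The crops (about 4× and 4.7× scale) show the hanger grip running from (231,289) to (241,363), the carrier grip from (625,275) to (648,355), and the saucer's lower-left arc clearly visible.

Run:
```python
from h import *
from scipy.optimize import least_squares
c=dict(np.load("top0.npz"));S=dict(np.load("scene0.npz"))
L=lambda u,v,z:hit(c,250+u/4,125+v/4,z)[:2]
Q=lambda u,v,z:hit(c,355+(u-400)/4.706,205+v/4.706,z)[:2]
O=np.array([.6327,.0007]);a=.126;X=np.array([np.cos(a),np.sin(a)]);Y=np.array([-X[1],X[0]])
rk=lambda p:np.array([(p-O)@X,(p-O)@Y])*1000
for n,f in(("ledge",(375,192)),("l2",(0,246))): p=L(*f,.231);print(n,p,rk(p))
hn,hf=L(241,363,.196),L(231,289,.196); print("hanger",hn,hf,rk(hn),rk(hf))
cn,cf=Q(648,355,.111),Q(625,275,.111); d=cf-cn;print("carrier",cn,cf,np.linalg.norm(d),np.arctan2(d[1],d[0]),"strap top L",Q(578,158,.111),"R",Q(622,148,.111), "nearL",Q(600,275,.111),"nearR",Q(655,263,.111))
b=c["color"].astype(int); m=((b.min(2)>190)).astype(np.uint8)
n,l,st,ce=cv2.connectedComponentsWithStats(m)
i=l[205,290]; ct=max(cv2.findContours((l==i).astype(np.uint8),0,1)[0],key=len)[:,0]
w=np.array([hit(c,u,v,.014)[:2] for u,v in ct])
def res(q): return np.clip
k=np.array([(u<283 and v>190) or (v>203 and u<297) for u,v in ct]) 
r=least_squares(lambda q:np.hypot(*(w[k]-q).T)-.0545,[.6,.06],loss="soft_l1",f_scale=.002)
print("saucer",r.x,k.sum(),np.abs(r.fun).mean(),rk(r.x))
# scene camera check
b=S["color"].astype(int); m=(b.min(2)>200).astype(np.uint8);m[:,:200]=0;m[:240]=0;m[300:]=0
ct=max(cv2.findContours(m,0,1)[0],key=len)
h=cv2.convexHull(ct)[:,0]; w=np.array([hit(S,u,v,.014)[:2] for u,v in h])
r=least_squares(lambda q:np.hypot(*(w-q).T)-.0545,[.6,.06],loss="soft_l1",f_scale=.002);print("saucer scene",r.x,np.abs(r.fun).mean(),rk(r.x))
```

```text
ledge [ 0.6323 -0.0309] [ -4.3654 -31.3363]
l2 [0.6107 0.135 ] [ -4.9358 136.0222]
hanger [0.5582 0.0269] [0.5922 0.0308] [-70.6587  35.3848] [-36.4297  34.9663]
carrier [ 0.4286 -0.1702] [ 0.4621 -0.1619] 0.03451308893477221 0.24474881428098608 strap top L [ 0.5115 -0.1439] R [ 0.5155 -0.1626] nearL [ 0.4622 -0.1513] nearR [ 0.467  -0.1747]
saucer [0.6284 0.0578] 36 0.00048507960258284817 [ 2.9271 57.2073]
saucer scene [0.6263 0.0605] 0.0028900486907087694 [ 1.1901 60.1337]
```

```bash
python3 -m pendant '[[[0,0,3],0],[[0,0,3],0],[[0,0,3],0],[[1,1,0],-0.02],[[2.5,3.3,0],-0.02],[[2.5,3.3,0],-0.02],[[2.5,3.3,0],-0.02],[[2.5,3.3,0],-0.02],[[2.5,3.3,0],-0.02],[[2.5,3.3,0],-0.02],[[2.5,3.3,0],-0.02],[[2.5,3.3,0],-0.015],[[2.5,3.3,0],0],[[2.5,3.3,0],0],[[2.5,3.3,0],0],[[2.5,3.3,0],0],[[2.5,3.3,0],0],[[2.5,3.3,0],0],[[2.5,3.3,0],0]]' 0.5 20; python3 -m pendant '[[[0,0,0],0],[[0,0,0],0]]'
python3 - <<'E'
from station import ctrl
from h import *
c=ctrl.camera("wrist");np.savez("wrist1.npz",**c);cv2.imwrite("pics/w1.png",cv2.resize(c["color"][:,:,::-1],(800,600)))
E
```

```text
time_s: 1.73
ee_pos: [0.5488, -0.0182, 0.2953]
eef_rot: [-3.142, 0.0, 0.126]
force: [-0.1, -1.5, 0.1]
grip_width: 0.0469
grip_force: 0.0
time_s: 1.9
ee_pos: [0.5483, -0.0188, 0.2945]
eef_rot: [-3.141, 0.002, 0.129]
force: [-1.4, -0.9, 0.6]
grip_width: 0.0472
grip_force: 0.0
```

View pics/w1.png

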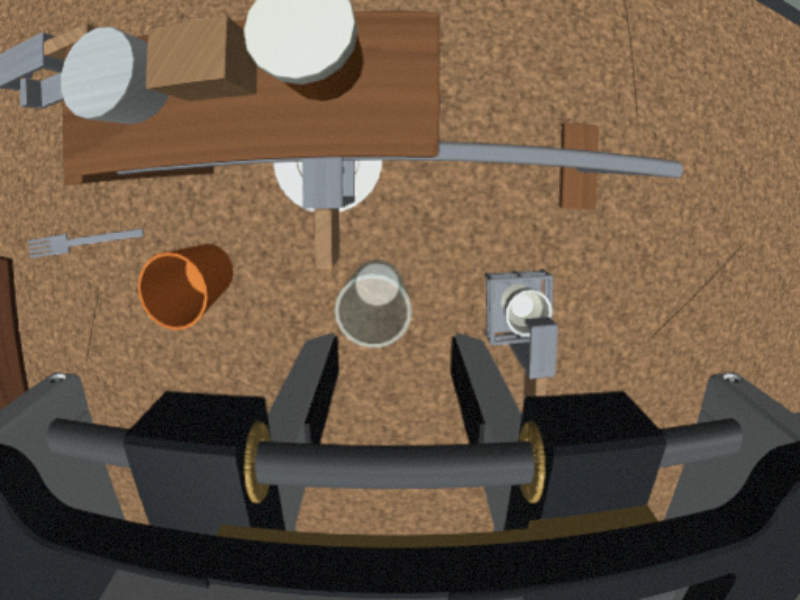

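The wrist view shows the hanger grip at (316-338, 208-268), the saucer at x 274-381, the rail at (440-680, 150-170), and the carrier at (520,310).

Run:
```python
from h import *
c=dict(np.load("wrist1.npz"));s=.64
O=np.array([.6327,.0007]);a=.126;X=np.array([np.cos(a),np.sin(a)]);Y=np.array([-X[1],X[0]])
rk=lambda p:np.array([(p-O)@X,(p-O)@Y])*1000
def P(n,u,v,z): p=hit(c,u*s,v*s,z,True)[:2];print(n,p,rk(p));return p
P("grip far",326,208,.196);P("grip near",324,268,.196)
P("strap near L",303,208,.196);P("strap near R",342,208,.196)
P("saucer L",274,172,.012);P("saucer R",382,170,.012);P("saucer bot",327,213,.012)
P("ledge FR",438,156,.231);P("ledge FL",65,183,.231);P("rail end",682,170,.187)
P("rail1",440,143,.185);P("rail1b",440,158,.185)
P("cstrap far L",530,319,.111);P("far R",556,319,.111);P("nearL",531,377,.111);P("nearR",556,376,.111)
```

```text
grip far [0.5946 0.0283] [-34.3145  32.1698]
grip near [0.5578 0.0258] [-71.1568  34.3175]
strap near L [0.5931 0.0423] [-34.0617  46.2511]
strap near R [0.5957 0.0187] [-34.4399  22.4956]
saucer L [0.6073 0.1104] [-11.3777 111.9727]
saucer R [0.6206 0.0026] [-11.7734   3.3969]
saucer bot [0.5716 0.0518] [-54.1742  58.4069]
ledge FR [ 0.6323 -0.0308] [ -4.3338 -31.1659]
ledge FL [0.6007 0.1936] [ -7.511  195.4356]
rail end [ 0.6587 -0.2067] [  -0.2199 -209.0104]
rail1 [ 0.6425 -0.035 ] [  5.2526 -36.6067]
rail1b [ 0.6333 -0.0362] [ -4.0892 -36.6843]
cstrap far L [ 0.5169 -0.1386] [-132.3964 -123.632 ]
far R [ 0.5196 -0.1622] [-132.6362 -147.3526]
nearL [ 0.4638 -0.1519] [-186.7044 -130.2165]
nearR [ 0.4669 -0.1756] [-186.655  -154.0919]
```

```bash
python3 -m pendant '[[[0.8,1.5,0],0],[[0.8,1.6,0],0],[[0.85,1.5,0],0],[[0,0,-2],0],[[0,0,-2.5],0],[[0,0,-2.5],0],[[0,0,-2.5],0],[[0,0,-1.5],0],[[0,0,0],0],[[0,0,0],0]]'
```

```text
time_s: 2.78
ee_pos: [0.5721, 0.0246, 0.1859]
eef_rot: [3.142, 0.0, 0.124]
force: [1.4, 0.0, 1.0]
grip_width: 0.0468
grip_force: 0.0
```

```bash
python3 -m pendant '[[[0,0.3,-1.3],0],[[0,0,-1.3],0],[[0,0,0],0],[[0,0,0],0]]'; python3 -m pendant '[[[0,0,0],0],[[0,0,0],0],[[0,0,0],0],[[0,0,0],0],[[0,0,0],0],[[0,0,0],0],[[0,0,0],0],[[0,0,0],0]]' 0 25
```

```text
time_s: 3.12
ee_pos: [0.5727, 0.0282, 0.1607]
eef_rot: [3.141, -0.001, 0.125]
force: [0.5, -0.1, 0.2]
grip_width: 0.047
grip_force: 0.0
time_s: 3.78
ee_pos: [0.5725, 0.0288, 0.1596]
eef_rot: [-3.142, -0.0, 0.126]
force: [-0.2, 0.2, -0.0]
grip_width: 0.0109
grip_force: 25.0
```

```bash
python3 -m pendant '[[[-0.08,0.65,0],0],[[-0.16,1.29,0],0],[[-0.16,1.29,0],0],[[-0.16,1.29,0],0],[[-0.16,1.29,0],0],[[-0.16,1.29,0],0],[[-0.16,1.29,0],0],[[-0.16,1.29,0],0],[[-0.16,1.29,0],0],[[-0.16,1.29,0],0],[[-0.12,0.9,0],0],[[0,0,0],0],[[0,0,0],0]]'
```

```text
time_s: 4.87
ee_pos: [0.5559, 0.1612, 0.1595]
eef_rot: [-3.141, -0.0, 0.127]
force: [0.4, 3.0, 3.2]
grip_width: 0.011
grip_force: 25.0
```

```bash
python3 -m pendant '[[[-0.02,0.15,0],0],[[-0.02,0.15,0],0],[[0,0,0],0],[[0,0,0],0]]'; python3 -m pendant '[[[-0.02,0.15,0],0],[[0,0,0],0],[[0,0,0],0]]'
```

```text
time_s: 5.2
ee_pos: [0.5558, 0.1628, 0.1595]
eef_rot: [3.141, -0.0, 0.125]
force: [0.3, -1.7, 2.8]
grip_width: 0.011
grip_force: 25.0
time_s: 5.45
ee_pos: [0.5555, 0.1639, 0.1595]
eef_rot: [3.14, 0.0, 0.125]
force: [-0.8, -6.8, 4.9]
grip_width: 0.0111
grip_force: 25.1
```

```bash
python3 -m pendant '[[[-0.02,0.15,0],0],[[0,0,0],0],[[0,0,0],0]]'; python3 -m pendant '[[[-0.01,0.1,0],0],[[0,0,0],0],[[0,0,0],0]]'
```

```text
time_s: 5.7
ee_pos: [0.5552, 0.165, 0.1595]
eef_rot: [3.14, 0.001, 0.125]
force: [-1.2, -10.0, 5.2]
grip_width: 0.0111
grip_force: 25.5
time_s: 5.95
ee_pos: [0.555, 0.1656, 0.1594]
eef_rot: [3.139, 0.001, 0.124]
force: [-3.7, -12.5, 6.6]
grip_width: 0.0112
grip_force: 26.0
```

```bash
python3 -m pendant '[[[0.01,-0.1,0],0],[[0,0,0],0],[[0,0,0],0]]';python3 -m pendant '[[[0,0,0],0],[[0,0,0],0],[[0,0,0],0],[[0,0,0],0],[[0,0,2],0],[[0,0,3],0],[[0,0,3],0],[[0,0,3],0],[[0,0,2],0],[[0,0,0],0]]' 0.35;python3 - <<'E'
from station import ctrl
from h import *
c=ctrl.camera("wrist");np.savez("wrist2.npz",**c);cv2.imwrite("pics/w2.png",cv2.resize(c["color"][:,:,::-1],(800,600)))
E
```

```text
time_s: 6.2
ee_pos: [0.5552, 0.1649, 0.1595]
eef_rot: [3.14, 0.001, 0.124]
force: [-2.4, -9.8, 5.4]
grip_width: 0.0114
grip_force: 25.5
time_s: 7.03
ee_pos: [0.5562, 0.1667, 0.2941]
eef_rot: [-3.141, -0.007, 0.126]
force: [-0.2, -0.2, 0.9]
grip_width: 0.0329
grip_force: 0.0
```

View pics/w2.png

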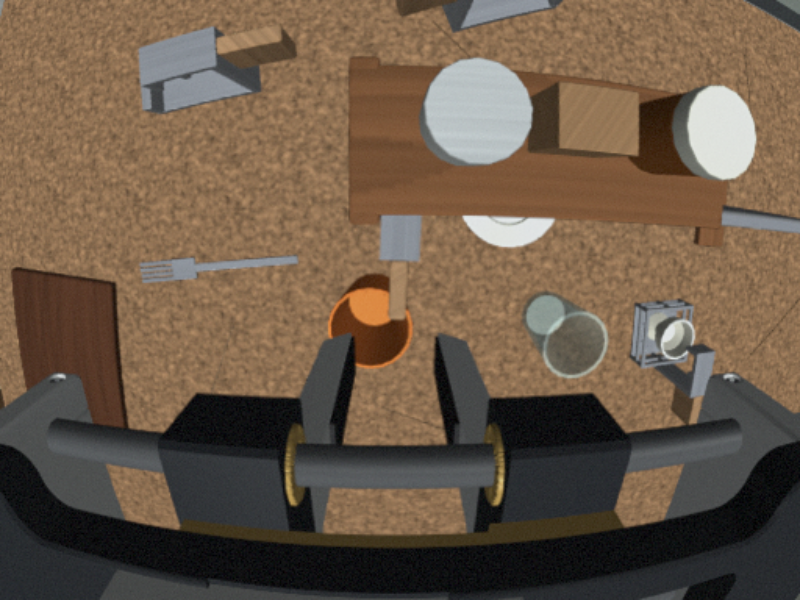

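The hanger hangs straight by the end panel: strap at (381-420, 215-260) and grip at (398, 262-318). Next is the carrier.

```bash
python3 - <<'E'
from h import *
c=dict(np.load("wrist2.npz"));s=.64
O=np.array([.6327,.0007]);a=.126;X=np.array([np.cos(a),np.sin(a)]);Y=np.array([-X[1],X[0]])
rk=lambda p:np.array([(p-O)@X,(p-O)@Y])*1000
for u,v,z in((381,259,.196),(420,259,.196),(398,318,.196),(350,222,.231),(462,217,.012),(555,217,.012),(509,246,.012)): print(rk(hit(c,u*s,v*s,z,True)[:2]))
E
python3 -m pendant '[[[-0.5,-1.7,0],0.01],[[-1.1,-3.3,0],0.02],[[-1.1,-3.3,0],0.02],[[-1.1,-3.3,0],0.02],[[-1.1,-3.3,0],0.02],[[-1.1,-3.3,0],0.02],[[-1.1,-3.3,0],0.01],[[-1.1,-3.3,0],0],[[-1.1,-3.3,0],0],[[-1.1,-3.3,0],0],[[-0.7,-2.4,0],0],[[0,0,0],0],[[0,0,0],0]]'
python3 - <<'E'
from station import ctrl
from h import *
c=ctrl.camera("wrist");np.savez("wrist3.npz",**c);cv2.imwrite("pics/w3.png",cv2.resize(c["color"][:,:,::-1],(800,600)))
E
```

```text
[-33.6427 182.344 ]
[-33.6235 158.6925]
[-71.1177 171.9632]
[ -7.3795 197.4508]
[-24.6002 106.7431]
[-22.003    8.4616]
[-53.388  57.034]
time_s: 8.17
ee_pos: [0.4437, -0.1723, 0.2882]
eef_rot: [-3.14, 0.001, 0.244]
force: [-0.2, -0.5, -0.1]
grip_width: 0.0327
grip_force: 0.0
```

View pics/w3.png

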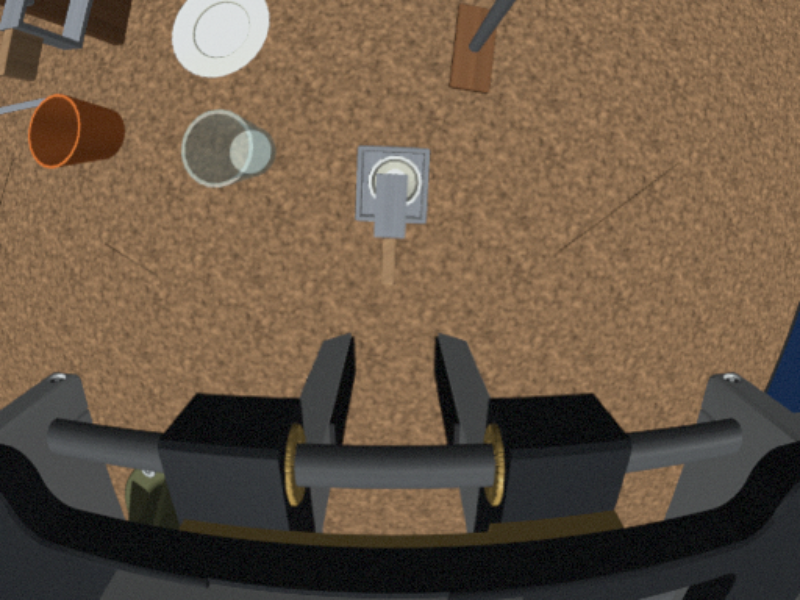

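The carrier is ahead: strap at (375-407, 175-237), grip from (390,239) to (388,285).

Run:
```python
from h import *
c=dict(np.load("wrist3.npz"));s=.64
P=lambda u,v,z=.111: hit(c,u*s,v*s,z,True)[:2]
n,f=P(388,285),P(389.5,239); print(n,f,np.linalg.norm(f-n),np.arctan2(*(f-n)[::-1]))
a,b,d,e=P(377,175),P(406,175),P(374.5,237),P(405.5,237)
print(a,b,d,e); m=(a+b)/2-(d+e)/2;print(np.arctan2(m[1],m[0]),np.linalg.norm(m))
g=P(395,182,.053);print("egg",g)
yw=.245;print("fin mid from near",n+.017*np.array([np.cos(yw),np.sin(yw)]))
```

```text
[ 0.4274 -0.171 ] [ 0.4633 -0.1634] 0.03667705899085504 0.20903324907154514
[ 0.509  -0.1424] [ 0.5143 -0.1637] [ 0.4621 -0.1518] [ 0.4678 -0.175 ]
0.2184500517168325 0.04784322918726053
egg [ 0.5056 -0.1573]
fin mid from near [ 0.4439 -0.1669]
```

```bash
python3 -m pendant '[[[0.1,0.5,-1.5],-0.02],[[0,0,-3],0],[[0,0,-3],0],[[0,0,-3],0],[[0,0,-3],0],[[0,0,-3],0],[[0,0,-2],0],[[0,0,-1],0],[[0,0,0],0],[[0,0,0],0]]'
```

```text
time_s: 9.05
ee_pos: [0.4456, -0.1662, 0.0949]
eef_rot: [-3.142, -0.0, 0.227]
force: [0.8, 0.3, 0.3]
grip_width: 0.0327
grip_force: 0.0
```

```bash
python3 -m pendant '[[[-0.1,0,-1.2],0],[[0,0,-1.2],0],[[0,0,0],0],[[0,0,0],0]]'; python3 -m pendant '[[[0,0,0],0],[[0,0,0],0],[[0,0,0],0],[[0,0,0],0],[[0,0,0],0],[[0,0,0],0],[[0,0,0],0],[[0,0,0],0]]' 0 50;  python3 -m pendant '[[[0,0,0.3],0],[[0,0,0.6],0],[[0,0,0.8],0],[[0,0,0.8],0],[[0,0,0.5],0],[[0,0,0],0],[[0,0,0],0],[[0,0,0],0]]'
```

```text
time_s: 9.38
ee_pos: [0.4447, -0.1667, 0.0715]
eef_rot: [3.141, -0.001, 0.226]
force: [-0.4, -0.9, -0.1]
grip_width: 0.0332
grip_force: 0.0
time_s: 10.05
ee_pos: [0.4445, -0.1668, 0.071]
eef_rot: [3.141, -0.001, 0.226]
force: [-1.8, 1.3, 6.5]
grip_width: 0.0105
grip_force: 50.0
time_s: 10.72
ee_pos: [0.4441, -0.1666, 0.1003]
eef_rot: [-3.141, 0.0, 0.226]
force: [0.2, -0.3, -2.3]
grip_width: 0.0106
grip_force: 49.9
```

```bash
python3 -m pendant '[[[0,0,0.4],0],[[0,0,0.8],0],[[0,0,1.0],-0.005],[[0,0,1.0],-0.01],[[0,0,1.0],-0.01],[[0,0,1.0],-0.015],[[0,0,1.0],-0.015],[[0.4,0.2,1.0],-0.015],[[0.8,0.4,0.8],-0.015],[[1,0.5,0.5],-0.01],[[1,0.5,0],-0.005],[[1,0.5,0],0],[[1,0.5,0],0],[[1,0.5,0],0],[[1,0.5,0],0],[[0.8,0.4,0],0],[[0.5,0.3,0],0],[[0.2,0.1,0],0],[[0,0,0],0],[[0,0,0],0]]'
python3 - <<'E'
from station import ctrl
from h import *
c=ctrl.camera("scene");np.savez("scene4.npz",**c)
w=ctrl.camera("wrist");np.savez("wrist4.npz",**w)
cv2.imwrite("pics/s4.png",np.hstack([cv2.resize(c["color"][150:350,80:280,::-1],(400,400),interpolation=cv2.INTER_CUBIC),cv2.resize(w["color"][:260,170:430,::-1],(400,400),interpolation=cv2.INTER_CUBIC)]))
E
```

```text
time_s: 12.38
ee_pos: [0.5311, -0.1228, 0.1854]
eef_rot: [-3.142, 0.0, 0.126]
force: [-0.4, -0.1, -2.9]
grip_width: 0.0106
grip_force: 49.9
```

View pics/s4.png

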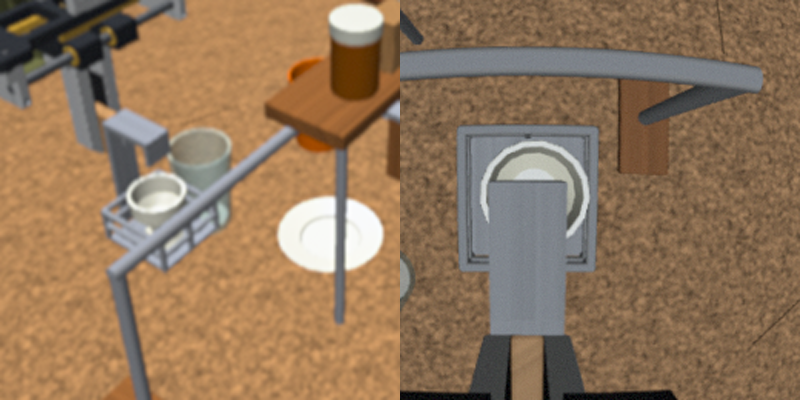

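The carrier is level in the gripper and the cup is upright, still short of the rail. The hook end's top corners are at (490,182) and (565,182) in the wrist crop and at (148,150) and (168,132) in the scene crop.

Run:
```python
from h import *
S=dict(np.load("scene4.npz"));W=dict(np.load("wrist4.npz"))
O=np.array([.6327,.0007]);a=.126;X=np.array([np.cos(a),np.sin(a)]);Y=np.array([-X[1],X[0]])
rk=lambda p:np.array([(p[:2]-O)@X,(p[:2]-O)@Y,p[2]])*1000
w=lambda u,v:((u-400)*.65+170,v*.65)
sc=lambda u,v:(80+u/2,150+v/2)
for A,B in(((565,182),(148,150)),((490,182),(168,132)),((565,335),(130,129))):
    o1,d1=ray(W,*w(*A),True);o2,d2=ray(S,*sc(*B));d1/=np.linalg.norm(d1);d2/=np.linalg.norm(d2)
    t=np.linalg.lstsq(np.c_[d1,-d2],o2-o1,rcond=None)[0];p=o1+t[0]*d1;q=o2+t[1]*d2
    print("tri",rk((p+q)/2),np.linalg.norm(p-q)*1000,"on z.225",rk(hit(W,*w(*A),.225,True)))
print("near edge",rk(hit(W,*w(490,335),.225,True)))
for u in(430,560,680):
  o=[rk(hit(W,*w(u,v),.185,True)) for v in((50,78) if u!=680 else (54,85))];print("rail",u,*o)
```

```text
tri [ -45.8763 -120.8736  220.5653] 2.7367579760776244 on z.225 [ -46.6683 -121.5201  225.    ]
tri [-46.1141 -98.0197 223.5168] 1.8953730752961078 on z.225 [-46.6626 -98.8786 225.    ]
tri [ -85.6713 -115.3726  223.8082] 23.724728018552053 on z.225 [ -95.6262 -122.3932  225.    ]
near edge [-95.6098 -97.9958 225.    ]
rail 430 [  6.2177 -72.0433 185.    ] [ -5.5201 -72.1967 185.    ]
rail 560 [   4.9309 -122.9042  185.    ] [  -6.6399 -122.8433  185.    ]
rail 680 [   6.6886 -171.5534  185.    ] [  -6.5642 -171.271   185.    ]
```

```bash
python3 -m pendant '[[[0.3,0.04,0],0],[[0.6,0.08,0],0],[[0.7,0.09,0],0],[[0.7,0.09,0],0],[[0.7,0.09,0],0],[[0.7,0.09,0],0],[[0.7,0.09,0],0],[[0.7,0.09,0],0],[[0.6,0.08,0],0],[[0.3,0.02,0],0],[[0,0,0],0],[[0,0,0],0],[[0,0,0],0]]'
```

```text
time_s: 13.57
ee_pos: [0.5911, -0.1151, 0.1855]
eef_rot: [-3.142, 0.0, 0.126]
force: [-0.0, -0.4, -2.8]
grip_width: 0.0108
grip_force: 49.9
```

```bash
python3 -m pendant '[[[0,0,-0.3],0],[[0,0,-0.5],0],[[0,0,-0.5],0],[[0,0,-0.5],0],[[0,0,-0.3],0],[[0,0,-0.2],0],[[0,0,0],0],[[0,0,0],0],[[0,0,0],0]]';python3 -m pendant '[[[0,0,-0.15],0],[[0,0,-0.15],0],[[0,0,0],0],[[0,0,0],0]]'
```

```text
time_s: 14.32
ee_pos: [0.5914, -0.1151, 0.1627]
eef_rot: [3.141, -0.0, 0.126]
force: [0.5, -0.1, -2.3]
grip_width: 0.0111
grip_force: 49.9
time_s: 14.65
ee_pos: [0.5912, -0.1151, 0.1593]
eef_rot: [-3.141, 0.0, 0.126]
force: [-0.1, 0.6, -2.1]
grip_width: 0.0104
grip_force: 49.9
```

```bash
python3 -m pendant '[[[0,0,-0.15],0],[[0,0,0],0],[[0,0,0],0]]';python3 -m pendant '[[[0,0,-0.15],0],[[0,0,0],0],[[0,0,0],0]]'
python3 - <<'E'
from station import ctrl
from h import *
c=ctrl.camera("scene");np.savez("scene5.npz",**c)
w=ctrl.camera("wrist")
cv2.imwrite("pics/s5.png",np.hstack([cv2.resize(c["color"][150:350,80:280,::-1],(400,400),interpolation=cv2.INTER_CUBIC),cv2.resize(w["color"][:260,170:430,::-1],(400,400),interpolation=cv2.INTER_CUBIC)]))
E
```

```text
time_s: 14.9
ee_pos: [0.5912, -0.1151, 0.1579]
eef_rot: [-3.142, 0.0, 0.126]
force: [0.1, -1.0, -2.1]
grip_width: 0.0107
grip_force: 49.9
time_s: 15.15
ee_pos: [0.5912, -0.1151, 0.1563]
eef_rot: [-3.142, 0.0, 0.126]
force: [-0.1, -1.0, -2.9]
grip_width: 0.0106
grip_force: 49.9
```

View pics/s5.png

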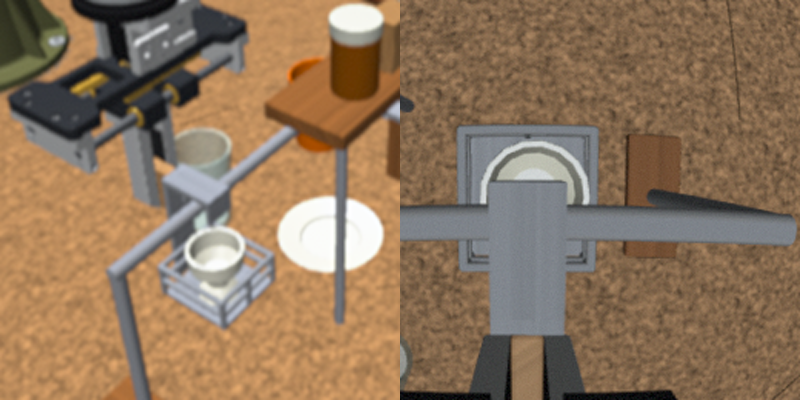

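The rail is in the hook's pocket with the strap over it, and the cup is upright. I'll lower the last bit to contact.

```bash
python3 -m pendant '[[[0,0,-0.1],0],[[0,0,0],0],[[0,0,0],0]]';python3 -m pendant '[[[0,0,-0.1],0],[[0,0,0],0],[[0,0,0],0]]'
```

```text
time_s: 15.5
ee_pos: [0.5914, -0.1151, 0.1559]
eef_rot: [3.141, -0.001, 0.126]
force: [-1.4, 0.3, 1.7]
grip_width: 0.0105
grip_force: 50.0
time_s: 15.75
ee_pos: [0.5916, -0.1153, 0.1556]
eef_rot: [3.141, -0.002, 0.126]
force: [-5.7, -0.0, 8.0]
grip_width: 0.0106
grip_force: 50.0
```

```bash
python3 -m pendant '[[[0,0,0.08],0],[[-0.04,0.3,0],0],[[-0.08,0.6,0],0],[[-0.11,0.9,0],0],[[-0.12,1,0],0],[[-0.13,1,0],0],[[-0.12,1,0],0],[[-0.13,1,0],0],[[-0.12,1,0],0],[[-0.13,1,0],0],[[-0.12,1,0],0],[[-0.13,1,0],0],[[-0.12,1,0],0],[[-0.13,1,0],0],[[-0.12,1,0],0],[[-0.12,0.9,0],0],[[-0.08,0.6,0],0],[[-0.04,0.3,0],0],[[0,0,0],0],[[0,0,0],0]]'
```

```text
time_s: 17.42
ee_pos: [0.5729, 0.0321, 0.1557]
eef_rot: [-3.141, -0.001, 0.127]
force: [-0.6, 0.3, 6.0]
grip_width: 0.0111
grip_force: 50.0
```

```bash
python3 -m pendant '[[[-0.04,0.3,0],0],[[-0.06,0.5,0],0],[[-0.06,0.5,0],0],[[-0.05,0.4,0],0],[[-0.02,0.17,0],0],[[0,0,0],0],[[0,0,0],0],[[0,0,0],0]]'
python3 - <<'E'
from station import ctrl
from h import *
c=ctrl.camera("scene");np.savez("scene6.npz",**c)
w=ctrl.camera("wrist");np.savez("wrist6.npz",**w)
cv2.imwrite("pics/s6.png",np.hstack([cv2.resize(c["color"][130:330,180:380,::-1],(400,400),interpolation=cv2.INTER_CUBIC),cv2.resize(w["color"][:260,130:390,::-1],(400,400),interpolation=cv2.INTER_CUBIC)]))
E
```

```text
time_s: 18.08
ee_pos: [0.5706, 0.0504, 0.1557]
eef_rot: [-3.142, -0.001, 0.126]
force: [-0.2, -2.1, 6.2]
grip_width: 0.0105
grip_force: 50.0
```

View pics/s6.png

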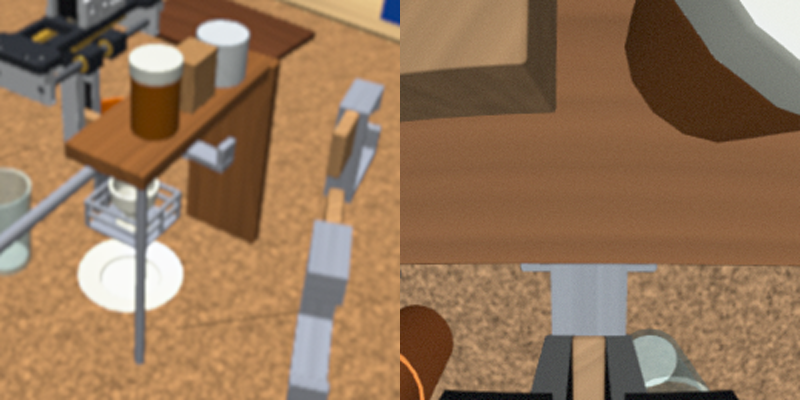

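The carrier hangs under the ledge with its basket at (85-182, 175-240) above the saucer (78-183, 237-310), with the cup upright. The hanger is at the panel.

Run:
```python
from h import *
S=dict(np.load("scene6.npz"))
O=np.array([.6327,.0007]);a=.126;X=np.array([np.cos(a),np.sin(a)]);Y=np.array([-X[1],X[0]])
rk=lambda p:np.array([(p[:2]-O)@X,(p[:2]-O)@Y])*1000
sc=lambda u,v:(180+u/2,130+v/2)
for u,v,z in((78,273,.012),(183,273,.012),(131,237,.012),(131,310,.012),(85,204,.121),(183,203,.121)): print(u,v,rk(hit(S,*sc(u,v),z)))
for n,x,y,z in(("sauc",0,.0575,.013),("rimR",.040,.0575+.0335,.121),("rimL",-.031,.0575-.0335,.121)):
    p=proj(S,np.append(O+x*X+y*Y,z));print(n,(p[0]-180)*2,(p[1]-130)*2)
```

```text
78 273 [-43.5712  28.5363]
183 273 [46.9434 91.6961]
131 237 [-30.1606 106.0553]
131 310 [31.7851 18.0879]
85 204 [-23.8861  20.2445]
183 203 [51.8838 75.4181]
sauc 127.86181683174556 273.11568102978333
rimR 181.16617533155568 190.16342654344987
rimL 81.54273803931443 199.20368449586857
```

```bash
python3 -m pendant '[[[0,0.05,0.06],0],[[0,0,0],0],[[0,0,0],0]]' 0 8;python3 -m pendant '[[[0,0,0],0],[[0,0,0],0],[[0,0,0],0],[[0,0,0],0],[[0,0,0],0],[[0,0,0],0]]' 0.3; python3 -m pendant '[[[0,0,0.5],0],[[0,0,1],0],[[0,0,2],0],[[0,0,3],0],[[0,0,3],0],[[0,0,3],0],[[0,0,2],0],[[-1,0,0],0],[[-2,0,0],0],[[-3,0,0],0],[[-3,0,0],0],[[-1,0,0],0],[[0,0,0],0],[[0,0,0],0],[[0,0,0],0]]'
python3 - <<'E'
from station import ctrl
from h import *
c=ctrl.camera("scene");np.savez("scene7.npz",**c)
w=ctrl.camera("wrist");np.savez("wrist7.npz",**w)
cv2.imwrite("pics/s7.png",np.hstack([cv2.resize(c["color"][130:330,150:350,::-1],(400,400),interpolation=cv2.INTER_CUBIC),cv2.resize(w["color"][:260,130:390,::-1],(400,400),interpolation=cv2.INTER_CUBIC)]))
E
```

```text
time_s: 18.43
ee_pos: [0.5704, 0.0507, 0.1557]
eef_rot: [-3.141, 0.0, 0.126]
force: [-0.1, 0.1, 2.3]
grip_width: 0.0109
grip_force: 8.0
time_s: 18.93
ee_pos: [0.5705, 0.0501, 0.1558]
eef_rot: [-3.142, 0.0, 0.126]
force: [0.5, 0.0, 0.5]
grip_width: 0.0284
grip_force: 0.0
time_s: 20.18
ee_pos: [0.4712, 0.0501, 0.3013]
eef_rot: [3.142, -0.001, 0.126]
force: [0.4, -1.0, -0.8]
grip_width: 0.0281
grip_force: 0.0
```

View pics/s7.png

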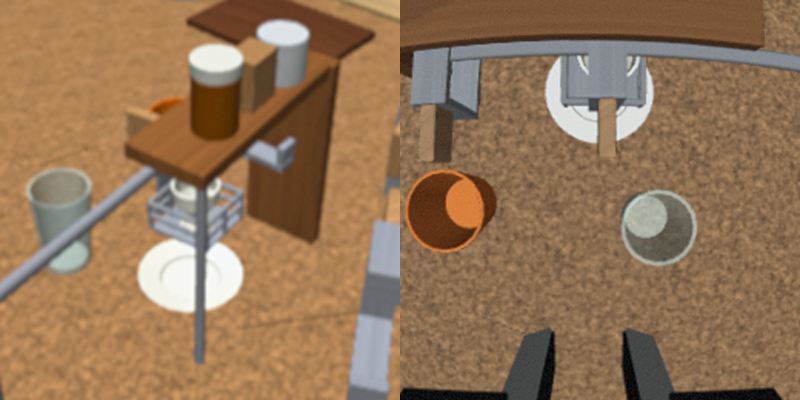

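The carrier hangs level and straight over the saucer, with the strap at (585-627, 97) and the saucer at x 545-653. The cup is upright and the bystanders haven't moved. I'll check the centring and stillness.

```bash
python3 -m pendant '[[[0,0,0],0],[[0,0,0],0],[[0,0,0],0],[[0,0,0],0],[[0,0,0],0],[[0,0,0],0]]' >/dev/null
python3 - <<'E'
from station import ctrl
from h import *
W=dict(np.load("wrist7.npz"));w2=ctrl.camera("wrist");S=dict(np.load("scene7.npz"));s2=ctrl.camera("scene")
O=np.array([.6327,.0007]);a=.126;X=np.array([np.cos(a),np.sin(a)]);Y=np.array([-X[1],X[0]])
rk=lambda p:np.array([(p[:2]-O)@X,(p[:2]-O)@Y])*1000
w=lambda u,v:((u-400)*.65+130,v*.65)
for n,u,v,z in(("strap",585,97,.196),("strap",627,97,.196),("gripnear",607,157,.196),("saucL",545,93,.012),("saucR",653,93,.012),("bot",599,142,.012),("hgr",434,161,.196)): print(n,rk(hit(W,*w(u,v),z,True)))
print([np.abs(cv2.GaussianBlur(A["color"],(5,5),0).astype(int)-cv2.GaussianBlur(B["color"],(5,5),0)).max() for A,B in((W,w2),(S,s2))])
E
```

```text
strap [-35.5195  71.0266]
strap [-35.2513  45.3794]
gripnear [-73.0225  57.5939]
saucL [ -1.7757 112.5629]
saucR [-1.0811  3.4632]
bot [-53.1077  58.1751]
hgr [-72.443 167.045]
[np.int64(42), np.int64(26)]
```

```bash
python3 -m pendant '[[[0,0,0],0],[[0,0,0],0],[[0,0,0],0],[[0,0,0],0],[[0,0,0],0],[[0,0,0],0]]' >/dev/null
python3 - <<'E'
from station import ctrl
from h import *
g=lambda i:cv2.GaussianBlur(i["color"],(7,7),0).astype(int)
a=ctrl.camera("wrist");s=ctrl.camera("scene");b=ctrl.camera("wrist");t=ctrl.camera("scene")
S=dict(np.load("scene7.npz"))
for n,A,B in(("w",a,b),("s",s,t),("s7",S,s)):
    d=np.abs(g(A)-g(B)).max(2);k=np.argwhere(d>10);print(n,d.max(),len(k),k.mean(0) if len(k) else "", d[190:260,215:280].max() if n!="w" else "")
W=a
O=np.array([.6327,.0007]);q=.126;X=np.array([np.cos(q),np.sin(q)]);Y=np.array([-X[1],X[0]])
for u in(413,415,420,443,450): p=hit(W,(u-400)*.65+130,52*.65,.196,True)[:2];print(u,(p-O)@Y*1000)
E
```

```text
w 20 78 [327.3846 252.2949] 
s 3 0  1
s7 19 49 [ 18.6122 184.1633] 1
413 181.9707906231182
415 180.55240216922064
420 177.0276033005333
443 161.17262601263894
450 156.45327128081829
```

```bash
python3 -c "
from station import ctrl
print(ctrl.hand_in())"
```

```text
the job is handed in; nothing more can be done
None
```

Handed in, result not reported: the hanger was pushed along the rail until it met the end panel, and the carrier, with the egg cup upright in it, hangs straight and still, centred over the saucer to within about 1 mm by the camera, after about 21 s of the 61 s allowed.

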